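Close the wing access cover and lock its quarter-turn fastener

ROBOT

A 6-joint arm with a two-finger parallel gripper is mounted at the origin on the work surface. World frame = base frame: x ahead of the robot, y to its left, z up, the work surface at z = 0. Lengths are in m, angles in degrees, forces in N, time in s.
With the tool pointing down it reaches from about 0.3 to 0.85 m from the base axis. Payload 5.4 kg.
Tool frame: the origin (TCP) lies midway between the tips of the shut fingers; the grasp point (between the pads) lies 19 mm behind it (tcp_to_grasp is the distance from the TCP to the grasp point, in m); z points along the fingers, y is the line along which they close (so a half turn about z gives the same grasp; the last joint's range is limited). The gripper opens to 85 mm and grips with 20 to 120 N. Pads are 22 mm wide; open, the fingers measure 114 mm over their backs; the gripper's body (76 mm by 85 mm) begins 54 mm behind the grasp point. The pads swing forward as they close: fully open they stand 13 mm farther back than shut.
Start: joints at [-83.256, 9.076, 91.501, -0, 79.423, -12.038], TCP at [0.185, -0.544, 0.231] pointing down, gripper open.
Joint ranges: [-166.64, 166.64], [-54.1, 131.32], [10.49, 154.53], [-73.88, 253.88], [9.74, 151.15], [-171.62, 171.62]. Speed limits (degrees/s): [147.25, 147.25, 180, 180, 180, 180].

INTERFACE

Orientations are given as [roll, pitch, yaw] about the fixed x, y, z axes, in that order (R = Rz(yaw) Ry(pitch) Rx(roll)).
In Python, from cell import observe, grab_frame, camera_params, sign_off, tcp_to_grasp gives the robot as it stands.
- The arm moves only by the tool move_arm, never from a script. Its argument "targets" is a list of rows, each an object with "translation": the shift along the tool's x, y, z in mm, a list of three; "angular": the turn, a rotation vector about the tool's x, y, z in degrees, a list of three; "hand": the gripper command: -1 is shut, 1 is fully open, values between are in proportion. In form: [{"translation": [dx, dy, dz], "angular": [wx, wy, wz], "hand": hand}, ...]. A call has 1 to 8 rows; each row is the pose to reach, as a shift and turn from the pose commanded when the call began, along the tool's axes at that moment; what a row does not reach only later rows make up. A row lasts 1/12 s, in which the tool goes at most 41.7 mm and 7.16 degrees, less where a joint would pass 70% of its speed; a pose out of reach is approached as far as the arm can. A call with a gripper value outside its range is refused whole. The fingers move at their own pace and stop on an object; "newtons" is the grip in N (left out, the last holds). Time passes only in rows, so rows that repeat a pose let the fingers close. It gives the time, the measured TCP pose, the force, the opening and the grip force at its end, in the units of the state.
- observe(): the state, without advancing time (a new reading comes with each control period).
- grab_frame(name): name is "scene" or "top" or "wrist"; returns (picture, depth): 384x512x3 uint8, blue, green, red; 384x512 float32, m along the optical axis (not along the pixel's ray), 0 where there is no reading.
- camera_params(name): a dict with "vfov" (degrees; the focal length in pixels is half the picture's height over the tangent of half this angle, whatever the lens; pixels are square), "cx", "cy" (the principal point, pixels), "dist" ([k1, k2, p1, p2, k3] as OpenCV has them; the pictures are not rectified), "world_from_camera" (4x4, takes a point from camera to world coordinates). Camera axes: x right, y down, z forward; pixel columns grow to the right and rows downward; lengths in m; the calibration is good to about 2 mm. A picture is of the moment at which its call begins: read the wrist's pose just before it. camera_params takes no time and is no camera call; for the wrist camera it gives the pose at the moment of the call.
- sign_off(): hands the job in; it is judged then, once.
The state is a dict: "t": time; "joints": joint angles; "qvel": joint speeds; "effort": joint torques, N m; "tcp_pos": TCP position; "eef_rot": TCP orientation; "contact_force": force on the tool from outside, world axes, zero at the start; "moment": the same for the moment, N m; "gripper_width": finger opening in m; "gripper_force": force on a finger pad.
Only numpy, scipy, OpenCV 4.12 (cv2) and the standard library are available. Lean on these libraries where they do the work, as an engineer would, in place of code of your own. Each camera call takes 0.05 s, during which the arm holds its last target. There are 200 camera calls.

TASK

Close the access opening of the aluminium wing box: lift the cover off its wooden cradle by the fixed grip bar (never lift it by the fastener head), lay it gently into the opening so that the fastener's cross bar enters its slot and the cover lies flush, and let go of it. Then take hold of the fastener's wing head, press it down and turn it ninety degrees clockwise until its cam catches, and let go. Leave everything else where it is.

Things in the scene. Friction and masses are not known exactly. Their poses are not given: they have to be found in the camera images.
- cover_grip (a point): middle of the fixed grip bar on top of the loose access cover: a bridge along the cover's x, 60 mm long, 14 mm wide (y), 14 mm high, top 37 mm above the plate's underside, posts 12 mm long at both ends. This point is 30 mm above the underside, 30 mm to -x of the plate's middle. Centre of mass: 15 mm to +x of this point; 0.64 kg, +-20 %
- cover_mid (a point): middle of the cover plate's underside. Bare aluminium, 200 x 120 x 5 mm (x, y, z); x runs from the grip-bar end to the fastener end, z up. Below it hang a stiffener 70 x 80 mm, 11 mm deep, under the grip bar's half, and under the other half the fastener's cross bar, to 18 mm below. Starts level on the cradle's rails, underside 50 mm above the bench, grip bar up
- head (a point): middle of the fastener's steel wing head, an upright slab 60 long, 12 thick, 30 mm high, on an axis 65 mm to +x of the cover's middle, captive in it. Own axes turn with it: y along the 60, x across the 12. Unlocked, as it starts, it lies along the cover's y, foot 16 mm above the plate's top, 59 mm from the grip bar's end. Below the plate, parallel to it: cross bar 44 x 8 x 6 mm
- press (a joint): how far the head is pressed down, m: 0 up, 0.013 at most; a spring pushes it up, 4 N at 0, 12 N at the bottom. From 0.008 the cross bar is clear under the socket plate, free to turn. Locked, let go, it springs up into the notches, rests near 0.0035 and cannot turn back. Let go when part-turned, it stays under the plate: two grasps are possible
- turn (a joint): turn of the head against the cover, rad: 0 unlocked (head across the cover), growing clockwise seen from above to a stop at 1.571 (head along the cover). Light friction, no spring
- seat (a point): middle of the access opening, at the level of its ledge (70 mm above the bench), where the cover's underside comes, cover x along this x. Fixed hollow aluminium wing box 340 x 260 x 75 mm (x, y, z). Opening 206 x 126 mm, 5 mm deep to a 14 mm wide ledge, open inside: 3 mm room all round, cover top flush with the skin. Copper pins 30 mm high at the skin's four corners
- socket (a point): middle of the top of the steel socket plate inside the opening, 65 mm to +x of the seat's middle and 12 mm below the ledge: the fastener axis comes here. Slot along the box's y, 54 x 16 mm; plate 8 mm thick, notches along x in its underside
- cradle: fixed wooden cradle on which the cover starts, along the cradle's x: board 220 x 160 x 12 mm with two rails, 50 mm high overall; origin under its middle, z up
- screwdriver: bystander: screwdriver, 170 mm, lying on the wing box's skin along its +y edge, clear of the opening
- jar: bystander: screw-top jar, 64 mm diameter, 85 mm high, beyond the cradle (to its +x); origin under its middle
- spray: bystander: can 60 mm diameter, 160 mm high, at the right; origin under its middle
- dumbbell: bystander: six-sided dumbbell, 260 mm long, 104 mm wide, 90 mm high, at the left
- rib: bystander: small aluminium angle, 170 x 70 mm, 30 mm high, at the right
Things that resemble listed ones, but are neither listed nor needed, are in the scene too. What is shaped like the part that bears cover_grip but green is not meant.

How it is judged:
By the outcome, as a careful person would: the job done as asked, in the order asked, and still so for the second after the job is handed in, with the robot touching nothing.
It also fails if it takes over 56 s, if anything falls off the work surface, if the arm or the gripper's body presses on something with over 40 N, if the wrist force passes 120 N, or if a joint passes its speed limit or range.

## Working session

There is one attempt and no reset: what is moved stays moved. The work goes in short steps, Python scripts to look and compute and a tool call to move; the robot and the scene stay as the last step left them, time stands still between calls to the robot, and variables do not carry over. Pictures are saved under pics/ and viewed, at most 13 in all, crops included, and the job is handed in when it is done.

Besides the shell and the picture viewer there is one more tool, called by a JSON object that holds its "name" and its "arguments", one argument or row to a line. move_arm: Moves the arm, as the interface text tells. Its arguments: {"type":"object","properties":{"targets":{"type":"array","items":{"type":"object","properties":{"translation":{"type":"array","items":{"type":"number"}},"angular":{"type":"array","items":{"type":"number"}},"hand":{"type":"number"}}}},"newtons":{"type":"number"}},"required":["targets"]}

```bash
mkdir -p pics; ls; cat > h.py <<'E'
import cv2, numpy as np
from cell import *
def save(name, fn):
    im,d=grab_frame(name); cv2.imwrite('pics/'+fn+'.png',im); np.savez('pics/'+fn+'.npz',im=im,d=d,T=camera_params(name)['world_from_camera']); return im,d
def K(name):
    p=camera_params(name); f=192/np.tan(np.radians(p['vfov']/2))
    return np.array([[f,0,p['cx']],[0,f,p['cy']],[0,0,1]]),np.array(p['dist'],float)
def rays(name,px):
    k,d=K(name); u=cv2.undistortPoints(np.array(px,float).reshape(-1,1,2),k,d).reshape(-1,2)
    return np.c_[u,np.ones(len(u))]
def onplane(name,px,z,T):
    r=rays(name,px)@T[:3,:3].T; o=T[:3,3]
    return o+r*((z-o[2])/r[:,2])[:,None]
def cloud(name,d,T):
    v,u=np.mgrid[:384,:512]; r=rays(name,np.c_[u.ravel(),v.ravel()])
    return (r*d.ravel()[:,None]@T[:3,:3].T+T[:3,3]).reshape(384,512,3)
E
python3 - <<'E'
from h import *
print(observe()); print(tcp_to_grasp)
a,_=save('top','top0'); b,_=save('scene','scene0')
for n in('top','scene','wrist'): print(n,camera_params(n))
E
```

```text
pics
{'t': 0.0, 'joints': array([-8.32555120e+01,  9.11500692e+00,  9.15716064e+01,  1.60359254e-04,
        7.94242839e+01, -1.20380261e+01]), 'qvel': array([ 0.08087419, -0.03659274, -0.08576149,  0.02292938,  0.07379394,
       -0.04248989]), 'effort': array([-2.28731944e-03, -3.96008670e+01, -3.31429732e+01, -3.79560215e-04,
        8.47988238e-03,  1.68520366e-06]), 'tcp_pos': array([ 0.18504326, -0.54377435,  0.23029876]), 'eef_rot': array([-1.79891574e+02, -2.32829091e-02,  1.87824625e+01]), 'contact_force': array([-0.26608713, -0.03242781,  0.05650447]), 'moment': array([ 0.03026987,  0.00671911, -0.04368208]), 'gripper_force': 0.0, 'gripper_width': 0.08523753559156119}
0.0187
top {'vfov': 44.34342016088232, 'cx': 249.34480509827867, 'cy': 187.90921054615174, 'dist': array([-0.20000567,  0.        ,  0.        ,  0.        ,  0.        ]), 'world_from_camera': array([[ 0.00870421, -0.99868638,  0.05049506,  0.41272413],
       [-0.99991302, -0.00819227,  0.01033663,  0.01060343],
       [-0.00990938, -0.05058064, -0.99867082,  1.92305917],
       [ 0.        ,  0.        ,  0
[... 194 characters left out ...]
 'world_from_camera': array([[-0.86792972,  0.41811089, -0.26810684,  0.89340897],
       [ 0.49646169,  0.74654905, -0.44293374,  0.65027496],
       [ 0.01495949, -0.51754013, -0.85552815,  1.3039995 ],
       [ 0.        ,  0.        ,  0.        ,  1.        ]])}
wrist {'vfov': 62.04584984454513, 'cx': 258.805677862474, 'cy': 192.28152638230227, 'dist': array([-0.06732162,  0.        ,  0.        ,  0.        ,  0.        ]), 'world_from_camera': array([[ 0.32161653, -0.90403543, -0.28157192,  0.25783812],
       [-0.94686887, -0.30752696, -0.09416215, -0.51929434],
       [-0.00146503,  0.29689579, -0.95490876,  0.37173906],
       [ 0.        ,  0.        ,  0.        ,  1.        ]])}
```

View pics/top0.png

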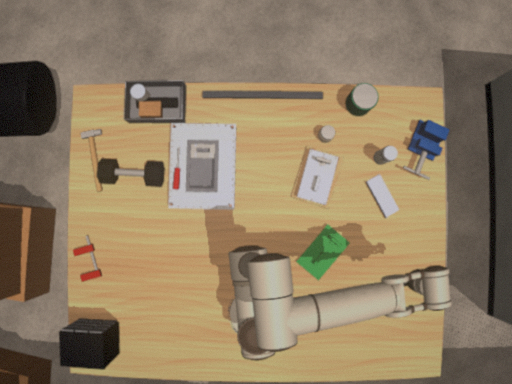

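View pics/scene0.png

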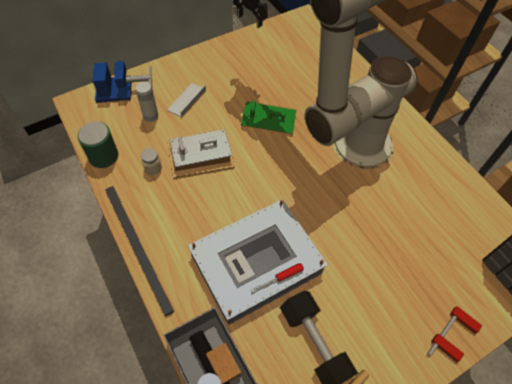

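The top view shows the wing box at about (203,166), with its socket plate at (203,150), so box +x points away from the robot. The candidates for the cover are:
- White plate on the wooden cradle at (318,177), with its grip bar at (316,184) and head at (321,158).
- Green lookalike at (323,252), excluded by its colour.
- Flat light block at (382,196), which has no bar.

I choose the white plate. Next I'll measure it.

```bash
python3 - <<'E'
from h import *
z=np.load('pics/top0.npz'); P=cloud('top',z['d'],z['T'])
def reg(r0,r1,c0,c1,zl,zh,lbl):
    m=np.zeros((384,512),bool); m[r0:r1,c0:c1]=1; m&=(P[...,2]>zl)&(P[...,2]<zh)
    q=P[m]; r=cv2.minAreaRect((q[:,:2]*1000).astype(np.float32)); print(lbl,len(q),np.round(q.mean(0),4),np.round(cv2.boxPoints(r)).tolist(),np.round(r[1]),r[2])
reg(145,210,290,342,.045,.068,'plate')
reg(145,210,290,342,.078,.12,'tall')
reg(145,169,300,342,.085,.12,'head')
reg(173,200,300,335,.074,.1,'bar')
reg(118,215,165,240,.066,.085,'skin')
reg(135,195,182,222,-.01,.03,'hole')
reg(135,160,185,220,.045,.067,'socket')
c=z['im'][140:215,285:350]; c=cv2.resize(c,None,fx=7,fy=7,interpolation=cv2.INTER_CUBIC)
cv2.imwrite('pics/crop1.png',c)
E
```

```text
plate 1283 [ 0.554  -0.2412  0.0541] [[443.0, -272.0], [635.0, -330.0], [670.0, -213.0], [478.0, -156.0]] [121. 201.] 73.24160766601562
tall 109 [ 0.5724 -0.2469  0.091 ] [[493.0, -254.0], [613.0, -288.0], [629.0, -232.0], [508.0, -199.0]] [ 57. 126.] 74.53668975830078
head 50 [ 0.6155 -0.2581  0.0986] [[602.0, -285.0], [613.0, -288.0], [629.0, -232.0], [618.0, -229.0]] [57. 12.] 74.53668975830078
bar 57 [ 0.5279 -0.2353  0.0844] [[498.0, -235.0], [555.0, -250.0], [558.0, -236.0], [502.0, -221.0]] [14. 59.] 75.35348510742188
skin 3981 [0.5946 0.2156 0.0737] [[424.0, 366.0], [427.0, 85.0], [785.0, 89.0], [783.0, 370.0]] [359. 281.] 0.5459996461868286
hole 768 [0.5776 0.2253 0.0019] [[511.0, 275.0], [512.0, 175.0], [670.0, 176.0], [669.0, 276.0]] [158. 101.] 0.4008728265762329
socket 380 [0.6598 0.2201 0.0587] [[620.0, 289.0], [620.0, 151.0], [717.0, 151.0], [717.0, 289.0]] [ 96. 138.] 0.05432970076799393
```

View pics/crop1.png

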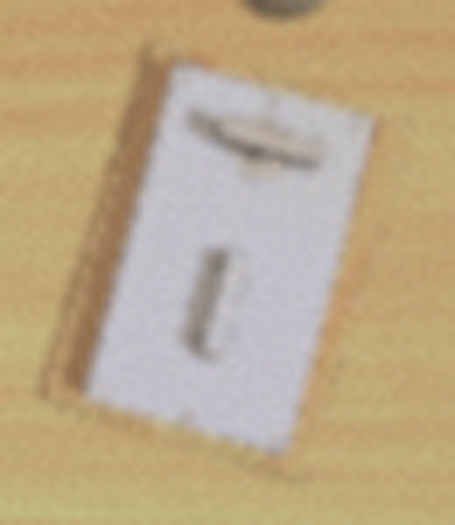

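The crop confirms the white plate: grip bar at crop (207,303), steel wing head at (255,140), lying across the plate. The cover's middle is about (0.557, -0.2435) with yaw about -15.5°. I'm moving the wrist camera over it.

{"name": "move_arm", "arguments": {
  "targets": [
    {"translation": [449, -164, -20], "angular": [0, 0, 34.3], "hand": 1},
    {"translation": [449, -164, -20], "angular": [0, 0, 34.3], "hand": 1},
    {"translation": [449, -164, -20], "angular": [0, 0, 34.3], "hand": 1},
    {"translation": [449, -164, -20], "angular": [0, 0, 34.3], "hand": 1},
    {"translation": [449, -164, -20], "angular": [0, 0, 34.3], "hand": 1},
    {"translation": [449, -164, -20], "angular": [0, 0, 34.3], "hand": 1},
    {"translation": [449, -164, -20], "angular": [0, 0, 34.3], "hand": 1},
    {"translation": [449, -164, -20], "angular": [0, 0, 34.3], "hand": 1}
  ]
}}

```text
t: 0.77
tcp_pos: [0.4352, -0.3424, 0.2444]
eef_rot: [-180.0, 0.0, -15.5]
contact_force: [0.8, -0.5, 0.4]
gripper_width: 0.0856
gripper_force: 0.0
```

{"name": "move_arm", "arguments": {
  "targets": [
    {"translation": [80, -115, 0], "angular": [0, 0, 0], "hand": 1},
    {"translation": [80, -115, 0], "angular": [0, 0, 0], "hand": 1},
    {"translation": [80, -115, 0], "angular": [0, 0, 0], "hand": 1},
    {"translation": [80, -115, 0], "angular": [0, 0, 0], "hand": 1},
    {"translation": [80, -115, 0], "angular": [0, 0, 0], "hand": 1},
    {"translation": [80, -115, 0], "angular": [0, 0, 0], "hand": 1},
    {"translation": [80, -115, 0], "angular": [0, 0, 0], "hand": 1}
  ]
}}

```text
t: 1.35
tcp_pos: [0.5413, -0.2552, 0.2442]
eef_rot: [180.0, 0.1, -15.6]
contact_force: [-0.7, -0.2, 0.5]
gripper_width: 0.0855
gripper_force: 0.0
```

```bash
cat >> h.py <<'E'
def rect(P,m,lbl):
    q=P[m]; r=cv2.minAreaRect((q[:,:2]*1000).astype(np.float32)); b=cv2.boxPoints(r)
    e=b[1]-b[0]; f=b[2]-b[1]; e=e if np.hypot(*e)>np.hypot(*f) else f; a=np.degrees(np.arctan2(e[1],e[0])); a=(a+90)%180-90
    print(lbl,len(q),'c',np.round(b.mean(0),1),'size',np.round(r[1],1),'yaw long',round(float(a),2),'z',np.round(np.median(q[:,2])*1000,1)); return b.mean(0)
def goal(x,y,z,yaw):
    s=observe(); p=s['tcp_pos']; R=__import__('scipy.spatial.transform',fromlist=['Rotation']).Rotation
    A=R.from_euler('xyz',s['eef_rot'],degrees=True); B=R.from_euler('xyz',[180,0,yaw],degrees=True)
    print('t',s['t'],'at',np.round(p,4),np.round(s['eef_rot'],2),'-> tool mm',np.round(A.inv().apply(np.array([x,y,z])-p)*1000,1),'rotvec',np.round((A.inv()*B).as_rotvec(degrees=True),2))
E
python3 - <<'E'
from h import *
im,d=save('wrist','w1'); T=camera_params('wrist')['world_from_camera']; P=cloud('wrist',d,T)
print(observe()['tcp_pos'])
near=np.hypot(P[...,0]-.557,P[...,1]+.2435)<.14
Z=P[...,2]
rect(P,near&(Z>.049)&(Z<.06),'plate'); h=near&(Z>.095)&(Z<.11); b=near&(Z>.078)&(Z<.093)&(np.hypot(P[...,0]-.528,P[...,1]+.2355)<.05)
hc=rect(P,h,'head'); bc=rect(P,b,'bar'); print(np.degrees(np.arctan2(*(hc-bc)[::-1])),np.hypot(*(hc-bc)))
E
```

```text
[ 0.54108296 -0.25555772  0.24438797]
plate 19312 c [ 558.4 -242.3] size [124.1 205.4] yaw long -16.52 z 53.8
head 919 c [ 620.5 -259.2] size [59.3 10.9] yaw long 74.3 z 99.7
bar 820 c [ 528.8 -234.2] size [13.9 60. ] yaw long -15.66 z 85.4
-15.238812 95.09495
```

View pics/w1.png

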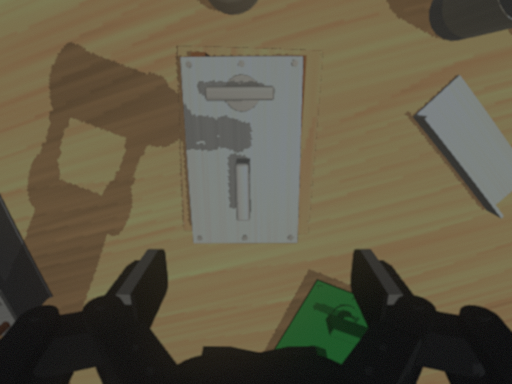

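The wrist view shows the head at (240,92), the bar at (243,190) and the plate, with nothing else nearby. I'll grip the bar 15 mm towards the fastener end, under the centre of mass.

{"name": "move_arm", "arguments": {
  "targets": [
    {"translation": [-2.6, -17, 40], "angular": [0, 0, 0], "hand": 1},
    {"translation": [-2.6, -17, 80], "angular": [0, 0, 0], "hand": 1},
    {"translation": [-2.6, -17, 110], "angular": [0, 0, 0], "hand": 1},
    {"translation": [-2.6, -17, 135], "angular": [0, 0, 0], "hand": 1},
    {"translation": [-2.6, -17, 155], "angular": [0, 0, 0], "hand": 1},
    {"translation": [-2.6, -17, 170], "angular": [0, 0, 0], "hand": 1},
    {"translation": [-2.6, -17, 180], "angular": [0, 0, 0], "hand": 1},
    {"translation": [-2.6, -17, 182], "angular": [0, 0, 0], "hand": 1}
  ]
}}

```text
t: 2.07
tcp_pos: [0.5422, -0.2378, 0.0607]
eef_rot: [-179.9, 0.2, -15.6]
contact_force: [-0.2, 0.4, 0.0]
gripper_width: 0.085
gripper_force: 0.0
```

```bash
python3 - <<'E'
from h import *
goal(.5432,-.2383,.062,-15.7); print(observe()['contact_force'])
E
```

```text
t 2.0667 at [ 0.5422 -0.2378  0.0607] [-179.93    0.2   -15.62] -> tool mm [ 1.1  0.2 -1.4] rotvec [-0.07  0.2   0.08]
[-2.12050964e-01  4.18476921e-01  1.49484965e-04]
```

{"name": "move_arm", "arguments": {
  "newtons": 90,
  "targets": [
    {"translation": [1, 0, -1.5], "angular": [0, 0, 0], "hand": 0.2},
    {"translation": [1, 0, -1.5], "angular": [0, 0, 0], "hand": -0.2},
    {"translation": [1, 0, -1.5], "angular": [0, 0, 0], "hand": -0.5},
    {"translation": [1, 0, -1.5], "angular": [0, 0, 0], "hand": -0.8},
    {"translation": [1, 0, -1.5], "angular": [0, 0, 0], "hand": -1},
    {"translation": [1, 0, -1.5], "angular": [0, 0, 0], "hand": -1},
    {"translation": [1, 0, -1.5], "angular": [0, 0, 0], "hand": -1},
    {"translation": [1, 0, -1.5], "angular": [0, 0, 0], "hand": -1}
  ]
}}

```text
t: 2.73
tcp_pos: [0.5454, -0.2386, 0.0651]
eef_rot: [179.9, -0.1, -15.5]
contact_force: [-2.0, -0.4, 5.6]
gripper_width: 0.0119
gripper_force: 89.4
```

{"name": "move_arm", "arguments": {
  "targets": [
    {"translation": [0, 0, -2], "angular": [0, 0, 0], "hand": -1},
    {"translation": [0, 0, -5], "angular": [0, 0, 0], "hand": -1},
    {"translation": [0, 0, -10], "angular": [0, 0, 0], "hand": -1},
    {"translation": [0, 0, -20], "angular": [0, 0, 0], "hand": -1},
    {"translation": [0, 0, -35], "angular": [0, 0, 0], "hand": -1},
    {"translation": [0, 0, -50], "angular": [0, 0, 0], "hand": -1},
    {"translation": [0, 0, -55], "angular": [0, 0, 0], "hand": -1},
    {"translation": [0, 0, -55], "angular": [0, 0, 0], "hand": -1}
  ]
}}

```text
t: 3.4
tcp_pos: [0.5461, -0.2379, 0.1211]
eef_rot: [-180.0, -0.2, -15.5]
contact_force: [0.2, -0.4, -5.4]
gripper_width: 0.0122
gripper_force: 88.6
```

```bash
python3 - <<'E'
from h import *
s=observe(); print(s['tcp_pos'],s['eef_rot'],s['contact_force'],s['moment'],s['gripper_width'])
im,d=save('wrist','w2'); im2,d2=save('top','top2')
z=np.load('pics/top2.npz'); P=cloud('top',d2,z['T'])
T=camera_params('wrist')['world_from_camera'];W=cloud('wrist',d,T); Z=W[...,2]
near=np.hypot(W[...,0]-.557,W[...,1]+.2435)<.15
h=near&(Z>.135)&(Z<.18)&(np.hypot(W[...,0]-.62,W[...,1]+.259)<.045); rect(W,h,'head')
pl=near&(Z>.09)&(Z<.13); q=W[pl]; A=np.c_[q[:,:2]-[.557,-.2435],np.ones(len(q))]; print('plane fit',np.linalg.lstsq(A,q[:,2],rcond=None)[0],len(q))
cv2.imwrite('pics/box.png',cv2.resize(im2[115:215,160:245],None,fx=6,fy=6,interpolation=cv2.INTER_CUBIC))
E
```

```text
[ 0.54612615 -0.23786564  0.1210572 ] [-1.79999466e+02 -1.74415656e-01 -1.55119647e+01] [ 0.24299326 -0.41924547 -5.3822669 ] [ 0.00955027 -0.11157166 -0.0064912 ] 0.012233669584077525
head 6862 c [ 619.7 -257.5] size [60.4 12.1] yaw long 74.44 z 152.9
plane fit [-0.00303281  0.00234305  0.10757612] 57173
```

View pics/w2.png

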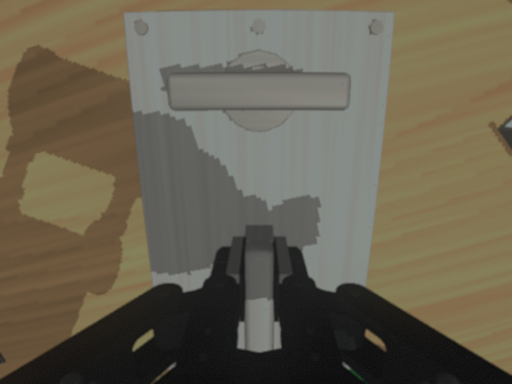

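The cover is held level; the head is at (258,90) and the pads are on the bar at (258,290). Next I'll measure the opening.

View pics/box.png

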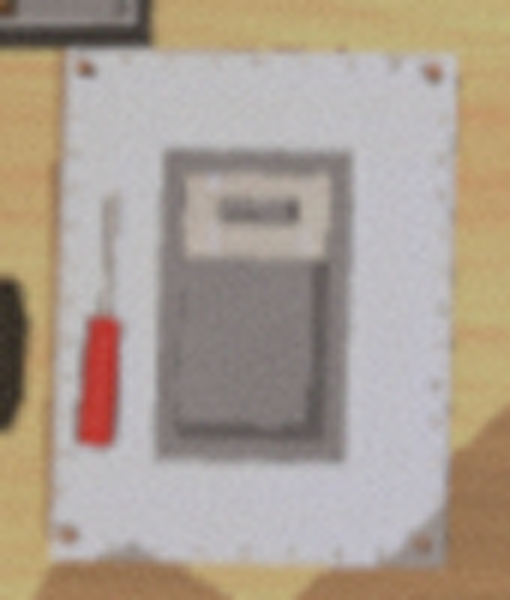

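```bash
python3 - <<'E'
from h import *
for f in('top0','top2'):
    z=np.load(f'pics/{f}.npz'); T=z['T']; g=cv2.cvtColor(z['im'],cv2.COLOR_BGR2GRAY).astype(float)
    v,u=np.mgrid[:384,:512]
    Q=onplane('top',np.c_[u.ravel(),v.ravel()],.075,T).reshape(384,512,3)
    # resample skin plane to 1mm grid x .40-.80, y .06-.38 
    import scipy.interpolate as si
    k,dd=K('top'); xs=np.arange(.40,.80,.001); ys=np.arange(.06,.40,.001)
    X,Y=np.meshgrid(xs,ys,indexing='ij'); Ti=np.linalg.inv(T)
    pc=np.c_[X.ravel(),Y.ravel(),np.full(X.size,.075)]@Ti[:3,:3].T+Ti[:3,3]
    p,_=cv2.projectPoints(pc,np.zeros(3),np.zeros(3),k,dd); p=p.reshape(*X.shape,2).astype(np.float32)
    G=cv2.remap(g.astype(np.float32),p[...,0],p[...,1],cv2.INTER_LINEAR)
    # x profile averaged in y .2-.26 ; y profile averaged over x .54-.65
    def edges(pr,ax,t):
        d=np.diff(cv2.GaussianBlur(pr.reshape(-1,1),(1,7),2).ravel()); i=[j for j in range(2,len(d)-2) if abs(d[j])>t and abs(d[j])==abs(d[j-2:j+3]).max()]
        return [(round(float(ax[j])*1000),round(float(d[j]),1)) for j in i]
    for lo in (.19,.215,.24): print(f,'x@y',lo,edges(G[:,int((lo-.06)*1000):int((lo-.06)*1000)+20].mean(1),xs,1.5))
    for lo in (.43,.50,.55,.60,.64,.70,.75): print(f,'y@x',lo,edges(G[int((lo-.4)*1000):int((lo-.4)*1000)+20].mean(0),ys,1.5))
E
```

```text
top0 x@y 0.19 [(422, 5.8), (490, -6.9), (504, -3.1), (514, 3.0), (624, 4.1), (647, -5.8), (664, 5.1), (678, -4.6), (696, 6.2), (761, -4.1), (769, 1.9)]
top0 x@y 0.215 [(422, 1.9), (490, -5.9), (504, -3.4), (515, 3.2), (625, 4.6), (647, -6.1), (664, 4.4), (682, -4.4), (697, 6.8), (761, -3.0)]
top0 x@y 0.24 [(423, 2.1), (490, -6.0), (504, -3.3), (515, 3.6), (625, 5.3), (680, -4.8), (696, 6.8), (761, -2.9)]
top0 y@x 0.43 [(91, 3.1), (99, -2.9), (105, -2.0), (112, 2.1), (332, -3.7), (342, 1.6)]
top0 y@x 0.5 [(90, 1.9), (156, -7.1), (171, -2.5), (269, 1.7), (282, 6.8), (308, -8.7), (335, 7.9), (348, -5.3), (358, 3.5), (376, -4.9)]
top0 y@x 0.55 [(89, 3.3), (156, -7.7), (169, -3.3), (179, 3.9), (266, -1.8), (282, 8.2), (306, -11.4), (332, 9.3), (348, -4.4), (356, 2.0), (370, -11.1)]
top0 y@x 0.6 [(89, 3.2), (155, -6.7), (168, -3.8), (180, 3.9), (281, 6.3), (310, -3.9), (319, 3.2), (347, -4.6), (356, 2.7), (374, -6.9)]
top0 y@x 0.64 [(89, 3.3), (153, -7.3), (169, 5.3), (188, -5.4), (242, 3.4), (265, -5.1), (280, 6.7), (308, -3.4), (320, 4.9), (347, -5.8), (356, 3.4)]
top0 y@x 0.7 [(87, 3.3)
[... 713 characters left out ...]
, 1.5), (282, 6.9), (308, -8.8), (335, 7.8), (349, -5.6), (358, 3.7), (377, -4.9)]
top2 y@x 0.55 [(89, 3.2), (156, -7.5), (169, -3.2), (179, 3.9), (265, -1.7), (282, 8.5), (306, -11.3), (332, 9.4), (348, -4.7), (356, 2.2), (370, -10.9)]
top2 y@x 0.6 [(89, 3.5), (155, -6.5), (168, -4.0), (180, 4.1), (281, 6.3), (310, -3.6), (319, 2.8), (347, -4.6), (356, 2.7), (375, -6.5)]
top2 y@x 0.64 [(90, 3.0), (153, -7.4), (169, 5.5), (188, -5.3), (241, 3.5), (265, -5.2), (280, 6.3), (308, -3.3), (320, 5.2), (347, -5.6), (356, 3.1)]
top2 y@x 0.7 [(87, 3.3), (345, -4.7), (355, 2.1)]
top2 y@x 0.75 [(86, 1.6), (97, -2.0), (108, 1.8), (122, -1.5), (132, 1.6), (328, -3.1), (338, 2.6), (346, -3.7), (355, 2.0)]
```

The opening's edges are crop (163,150) to (350,460), which gives a seat near (0.594, 0.218) with yaw -1°. I'll pause to the right of the box so the wrist camera sees the opening beside the held cover.

{"name": "move_arm", "arguments": {
  "targets": [
    {"translation": [0, -10, -20], "angular": [0, 0, 0], "hand": -1},
    {"translation": [-4, -35, -45], "angular": [0, 0, -2], "hand": -1},
    {"translation": [-9, -65, -70], "angular": [0, 0, -4], "hand": -1},
    {"translation": [-13, -95, -90], "angular": [0, 0, -6], "hand": -1},
    {"translation": [-17, -125, -105], "angular": [0, 0, -8], "hand": -1},
    {"translation": [-21, -155, -115], "angular": [0, 0, -10], "hand": -1},
    {"translation": [-25, -185, -122], "angular": [0, 0, -12], "hand": -1},
    {"translation": [-29, -215, -127], "angular": [0, 0, -14.5], "hand": -1}
  ]
}}

```text
t: 4.17
tcp_pos: [0.5742, -0.0212, 0.2458]
eef_rot: [-180.0, 0.1, -0.9]
contact_force: [1.0, 0.3, -5.9]
gripper_width: 0.012
gripper_force: 88.9
```

{"name": "move_arm", "arguments": {
  "targets": [
    {"translation": [0, -20, 0], "angular": [0, 0, 0], "hand": -1},
    {"translation": [0, -30, 0], "angular": [0, 0, 0], "hand": -1},
    {"translation": [0, -30, 0], "angular": [0, 0, 0], "hand": -1},
    {"translation": [0, -30, 0], "angular": [0, 0, 0], "hand": -1},
    {"translation": [0, -30, 0], "angular": [0, 0, 0], "hand": -1}
  ]
}}

```text
t: 4.58
tcp_pos: [0.5747, 0.0061, 0.2453]
eef_rot: [180.0, 0.1, -1.1]
contact_force: [0.8, 0.5, -5.6]
gripper_width: 0.012
gripper_force: 89.0
```

```bash
python3 - <<'E'
from h import *
im,d=save('wrist','w3'); s=observe(); print(s['t'],s['tcp_pos'],s['eef_rot'],s['contact_force'],s['gripper_width'])
T=camera_params('wrist')['world_from_camera']; W=cloud('wrist',d,T); Z=W[...,2]
near=(np.hypot(W[...,0]-s['tcp_pos'][0]-.077,W[...,1]-s['tcp_pos'][1])<.05)
zt=s['tcp_pos'][2]
rect(W,near&(Z>zt+.015)&(Z<zt+.05),'head')
b=rect(W,(W[...,1]>.06)&(Z>.07)&(Z<.08),'skin')
E
```

```text
4.6333 [0.5748495  0.00589928 0.24545735] [ 1.79985986e+02  7.06557009e-02 -1.09912896e+00] [ 0.14090713 -0.11006479 -4.81080659] 0.011918805376140384
head 6860 c [652.6   4.7] size [60.3 12.1] yaw long 88.84 z 279.7
skin 20882 c [581.2 206.1] size [190.4 341.2] yaw long -8.87 z 73.9
```

View pics/w3.png

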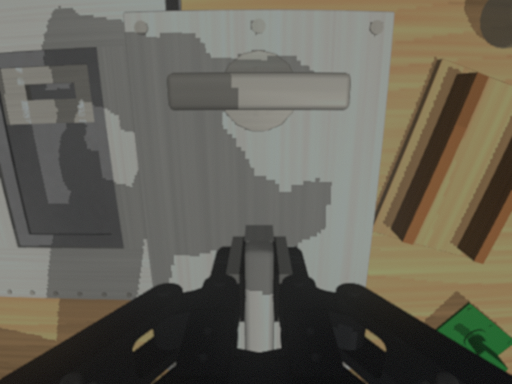

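The wrist view shows the opening at left (cols 0–122, rows 48–248) with the slot near (50,90). I'll get its edges by depth.

```bash
python3 - <<'E'
from h import *
z=np.load('pics/w3.npz'); T=z['T']; d=cv2.medianBlur(z['d'],5); W=cloud('wrist',d,T); Z=W[...,2]
m=(Z<.0718).astype(np.uint8)
def line(px,zz,lbl,ax):
    p=onplane('wrist',px,zz,T); i=1-ax
    for _ in range(3):
        c=np.polyfit(p[:,ax],p[:,i],1); r=p[:,i]-np.polyval(c,p[:,ax]); p=p[abs(r)<max(.0015,1.5*r.std())]
    print(lbl,len(p),'slope deg',round(float(np.degrees(np.arctan(c[0]))),2),'at mid',np.round(p[:,:2].mean(0)*1000,1),'rms',r.std()); return c
# right edge (-y edge): for rows 80..225 last pixel col<135 inside
R=[(max(u for u in range(60,135) if m[v,u])+.5,v) for v in range(65,235) if m[v,60:135].any()]
c1=line(R,.075,'-y edge',0)
top=[(u,min(v for v in range(25,80) if m[v,u])-.5) for u in range(10,90) if m[25:80,u].any()]
c2=line(top,.075,'+x edge',1)
bot=[(u,max(v for v in range(200,262) if m[v,u])+.5) for u in range(25,112) if m[200:262,u].any()]
c3=line(bot,.075,'-x edge',1)
g=cv2.cvtColor(z['im'],cv2.COLOR_BGR2GRAY)
s=(abs(Z-.058)<.006)&(W[...,1]>.14)&(W[...,1]<.3)&(W[...,0]>.6); rect(W,s,'socket plate')
# slot: dark pixels on plate
sl=np.zeros_like(m); sl[75:110,10:100]=1
k=(sl>0)&(g<60); print('dark',k.sum()); 
t=onplane('wrist',np.argwhere(k)[:,::-1],.058,T); print(t.min(0),t.max(0),np.median(t,0))
y=.218; x=.594
print('center x',(np.polyval(c2,y)+np.polyval(c3,y))/2,'y at',np.polyval(c1,x)+.063)
E
```

```text
-y edge 170 slope deg -0.83 at mid [600.  155.1] rms 0.00039674693536158795
+x edge 80 slope deg 1.06 at mid [698.4 199.9] rms 0.00025612221195680287
-x edge 87 slope deg 0.82 at mid [494.7 220.6] rms 0.0005203320416868906
socket plate 4331 c [657.2 223.5] size [99.7 58.2] yaw long 88.91 z 57.1
dark 31
[0.65534654 0.2397604  0.058     ] [0.66742462 0.24256376 0.058     ] [0.66233141 0.24107539 0.058     ]
center x 0.5966895460876325 y at 0.21823098320880205
```

{"name": "move_arm", "arguments": {
  "targets": [
    {"translation": [1, -30, 0], "angular": [0, 0, 0], "hand": -1},
    {"translation": [1, -60, 10], "angular": [0, 0, 0], "hand": -1},
    {"translation": [2, -95, 20], "angular": [0, 0, 0], "hand": -1},
    {"translation": [2, -130, 35], "angular": [0, 0, 0], "hand": -1},
    {"translation": [3, -165, 50], "angular": [0, 0, 0], "hand": -1},
    {"translation": [4, -195, 70], "angular": [0, 0, 0], "hand": -1},
    {"translation": [4, -213, 90], "angular": [0, 0, -0.1], "hand": -1},
    {"translation": [4, -213, 105], "angular": [0, 0, -0.1], "hand": -1}
  ]
}}

```text
t: 5.3
tcp_pos: [0.582, 0.2227, 0.139]
eef_rot: [-179.9, 0.1, -0.8]
contact_force: [-0.6, -0.5, -5.7]
gripper_width: 0.0123
gripper_force: 89.5
```

{"name": "move_arm", "arguments": {
  "targets": [
    {"translation": [0, 0, 18], "angular": [0, 0, 0], "hand": -1},
    {"translation": [0, 0, 18], "angular": [0, 0, 0], "hand": -1},
    {"translation": [0, 0, 18], "angular": [0, 0, 0], "hand": -1},
    {"translation": [0, 0, 18], "angular": [0, 0, 0], "hand": -1}
  ]
}}

```text
t: 5.63
tcp_pos: [0.5839, 0.2192, 0.1244]
eef_rot: [-180.0, -0.1, -1.0]
contact_force: [-0.4, -0.8, -5.1]
gripper_width: 0.0118
gripper_force: 89.4
```

```bash
python3 - <<'E'
from h import *
goal(.5832,.2186,.12,-.95); print(observe()['contact_force'])
im,d=save('scene','s2'); im2,d2=save('top','t3')
a=cv2.resize(im[190:325,185:335],None,fx=5,fy=5,interpolation=cv2.INTER_CUBIC)[:600]
cv2.imwrite('pics/s2c.png',a)
E
```

```text
t 5.6333 at [0.5839 0.2192 0.1244] [-1.7999e+02 -9.0000e-02 -9.9000e-01] -> tool mm [-0.7  0.6  4.3] rotvec [-0.01 -0.09 -0.04]
[-0.43325099 -0.82416864 -5.07007132]
```

View pics/s2c.png

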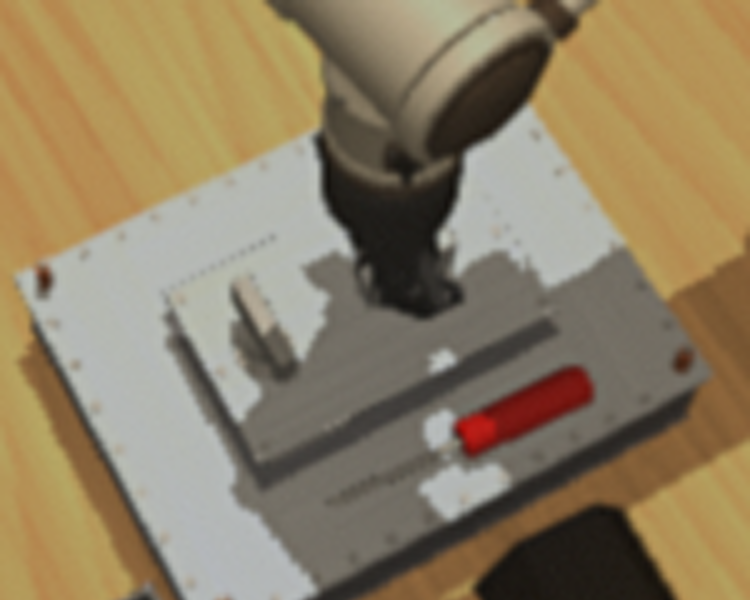

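The scene crop shows the cover hovering level over the opening, aligned with it and clear of the screwdriver at (520,405). Lowering now.

{"name": "move_arm", "arguments": {
  "targets": [
    {"translation": [-0.5, 0.5, 10], "angular": [0, 0, 0], "hand": -1},
    {"translation": [-0.5, 0.5, 18], "angular": [0, 0, 0], "hand": -1},
    {"translation": [-0.5, 0.5, 24], "angular": [0, 0, 0], "hand": -1},
    {"translation": [-0.5, 0.5, 27], "angular": [0, 0, 0], "hand": -1},
    {"translation": [-0.5, 0.5, 29], "angular": [0, 0, 0], "hand": -1},
    {"translation": [-0.5, 0.5, 31], "angular": [0, 0, 0], "hand": -1},
    {"translation": [-0.5, 0.5, 31], "angular": [0, 0, 0], "hand": -1}
  ]
}}

```text
t: 6.32
tcp_pos: [0.5823, 0.2195, 0.0918]
eef_rot: [180.0, 0.0, -0.9]
contact_force: [-0.2, 0.0, -4.8]
gripper_width: 0.0118
gripper_force: 89.5
```

{"name": "move_arm", "arguments": {
  "targets": [
    {"translation": [0, 0, 1], "angular": [0, 0, 0], "hand": -1},
    {"translation": [0, 0, 2], "angular": [0, 0, 0], "hand": -1},
    {"translation": [0, 0, 3], "angular": [0, 0, 0], "hand": -1},
    {"translation": [0, 0, 3], "angular": [0, 0, 0], "hand": -1}
  ]
}}

```text
t: 6.65
tcp_pos: [0.5824, 0.2195, 0.0891]
eef_rot: [-180.0, 0.0, -0.9]
contact_force: [-0.7, 0.3, -5.6]
gripper_width: 0.012
gripper_force: 89.5
```

```bash
python3 - <<'E'
from h import *
s=observe(); print(s['tcp_pos'],s['eef_rot'],s['contact_force'],s['moment'])
im,d=save('wrist','w4')
E
```

```text
[0.58236502 0.21946673 0.08909812] [-1.79999601e+02  5.19118174e-03 -9.16667924e-01] [-0.67040758  0.31590677 -5.64266602] [ 0.02608987 -0.00087101 -0.04791602]
```

View pics/w4.png

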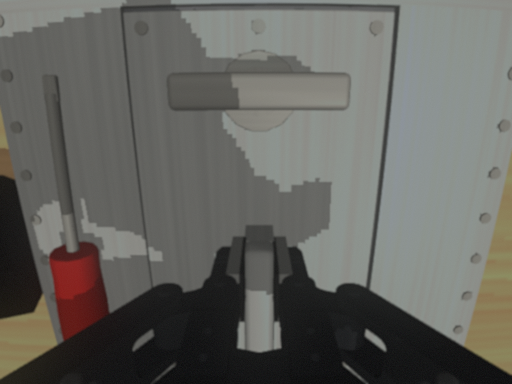

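The cover has entered the opening with even dark gaps at cols 126 and 394 and row 8. Lowering onto the ledge.

{"name": "move_arm", "arguments": {
  "targets": [
    {"translation": [0, 0, 1], "angular": [0, 0, 0], "hand": -1},
    {"translation": [0, 0, 1.8], "angular": [0, 0, 0], "hand": -1},
    {"translation": [0, 0, 2.4], "angular": [0, 0, 0], "hand": -1},
    {"translation": [0, 0, 2.4], "angular": [0, 0, 0], "hand": -1}
  ]
}}

```text
t: 7.03
tcp_pos: [0.5823, 0.2194, 0.0866]
eef_rot: [180.0, 0.0, -0.9]
contact_force: [0.1, -0.8, -5.6]
gripper_width: 0.0123
gripper_force: 89.5
```

{"name": "move_arm", "arguments": {
  "targets": [
    {"translation": [0, 0, 0.7], "angular": [0, 0, 0], "hand": -1},
    {"translation": [0, 0, 1.4], "angular": [0, 0, 0], "hand": -1},
    {"translation": [0, 0, 1.8], "angular": [0, 0, 0], "hand": -1},
    {"translation": [0, 0, 1.8], "angular": [0, 0, 0], "hand": -1}
  ]
}}

```text
t: 7.37
tcp_pos: [0.5825, 0.2194, 0.0852]
eef_rot: [180.0, -0.0, -0.9]
contact_force: [-0.9, 0.2, -4.8]
gripper_width: 0.0123
gripper_force: 89.8
```

{"name": "move_arm", "arguments": {
  "targets": [
    {"translation": [0, 0, 0.4], "angular": [0, 0, 0], "hand": -1},
    {"translation": [0, 0, 0.8], "angular": [0, 0, 0], "hand": -1},
    {"translation": [0, 0, 0.8], "angular": [0, 0, 0], "hand": -1}
  ]
}}

```text
t: 7.62
tcp_pos: [0.5826, 0.2195, 0.0851]
eef_rot: [180.0, -0.0, -0.9]
contact_force: [-4.0, -0.9, 4.0]
gripper_width: 0.0119
gripper_force: 90.8
```

{"name": "move_arm", "arguments": {
  "targets": [
    {"translation": [0, 0, 0], "angular": [0, 0, 0], "hand": -0.7},
    {"translation": [0, 0, 0], "angular": [0, 0, 0], "hand": -0.4},
    {"translation": [0, 0, 0], "angular": [0, 0, 0], "hand": 0},
    {"translation": [0, 0, 0], "angular": [0, 0, 0], "hand": 0},
    {"translation": [0, 0, -10], "angular": [0, 0, 0], "hand": 0},
    {"translation": [0, 0, -35], "angular": [0, 0, 0], "hand": 0},
    {"translation": [0, 0, -70], "angular": [0, 0, 0], "hand": 0},
    {"translation": [0, 0, -105], "angular": [0, 0, 0], "hand": 0}
  ]
}}

```text
t: 8.28
tcp_pos: [0.5818, 0.2193, 0.1902]
eef_rot: [180.0, 0.1, -0.9]
contact_force: [0.5, 0.0, -0.0]
gripper_width: 0.0425
gripper_force: 0.0
```

{"name": "move_arm", "arguments": {
  "targets": [
    {"translation": [0, 0, -20], "angular": [0, 0, 0], "hand": 0},
    {"translation": [0, 0, -25], "angular": [0, 0, 0], "hand": 0},
    {"translation": [0, 0, -25], "angular": [0, 0, 0], "hand": 0},
    {"translation": [0, 0, -25], "angular": [0, 0, 0], "hand": 0}
  ]
}}

```text
t: 8.62
tcp_pos: [0.582, 0.2194, 0.2134]
eef_rot: [180.0, 0.1, -0.9]
contact_force: [-0.6, 0.2, -0.9]
gripper_width: 0.0431
gripper_force: 0.0
```

```bash
python3 - <<'E'
from h import *
s=observe(); print(s['t'],s['tcp_pos'],s['eef_rot'],s['contact_force'],s['gripper_width'])
im,d=save('wrist','w5'); T=camera_params('wrist')['world_from_camera']; W=cloud('wrist',d,T); X,Y,Z=W[...,0],W[...,1],W[...,2]
m=np.hypot(X-.66,Y-.218)<.05
rect(W,m&(Z>.11)&(Z<.13),'head')
b=(np.hypot(X-.565,Y-.22)<.05)&(Z>.098)&(Z<.113); rect(W,b,'bar')
for l,x0,x1,y0,y1 in (('cover L',.52,.67,.255,.275),('cover R',.52,.67,.163,.18),('skin L',.52,.67,.287,.30),('skin R',.52,.67,.12,.148),('cover far',.68,.69,.17,.26),('skin far',.705,.72,.17,.26),('cov near',.50,.52,.17,.26)):
    k=(X>x0)&(X<x1)&(Y>y0)&(Y<y1)&(Z<.085); print(l,k.sum(),np.round(np.median(Z[k])*1000,1) if k.any() else 0)
E
```

```text
8.6167 [0.58198479 0.21936293 0.21336517] [ 1.79989038e+02  5.80959089e-02 -9.20692404e-01] [-0.57993583  0.15892136 -0.91558969] 0.043085535145344016
head 1413 c [659.7 218.4] size [59.3 11.1] yaw long 89.04 z 118.3
bar 1110 c [565.2 220.5] size [13.5 59.6] yaw long -0.57 z 104.2
cover L 3551 72.5
cover R 3046 72.5
skin L 2308 72.5
skin R 4982 72.5
cover far 1395 72.4
skin far 2212 72.4
cov near 1521 72.6
```

View pics/w5.png

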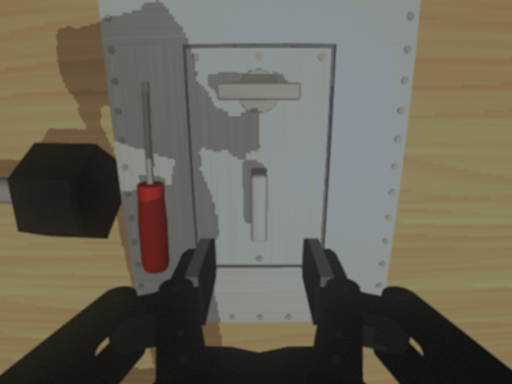

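The cover is flush in the opening, with the gap line at cols 188–332 and rows 45–265. The head at (258,91) is still across the cover. I'll now swing the tool 90° over the head.

{"name": "move_arm", "arguments": {
  "targets": [
    {"translation": [15, 0, 0], "angular": [0, 0, -7], "hand": 0},
    {"translation": [30, 0, 0], "angular": [0, 0, -14], "hand": 0},
    {"translation": [45, 0, 0], "angular": [0, 0, -21], "hand": 0},
    {"translation": [60, 0, 0], "angular": [0, 0, -28], "hand": 0},
    {"translation": [78, -0.4, 0], "angular": [0, 0, -35], "hand": 0},
    {"translation": [78, -0.4, 10], "angular": [0, 0, -42], "hand": 0},
    {"translation": [78, -0.4, 20], "angular": [0, 0, -49], "hand": 0},
    {"translation": [78, -0.4, 30], "angular": [0, 0, -56], "hand": 0}
  ]
}}

```text
t: 9.33
tcp_pos: [0.6594, 0.2183, 0.1808]
eef_rot: [-179.8, 0.2, 55.4]
contact_force: [-0.3, -0.3, -0.3]
gripper_width: 0.0427
gripper_force: 0.0
```

{"name": "move_arm", "arguments": {
  "targets": [
    {"translation": [0, 0, 0], "angular": [0, 0, -7], "hand": 0},
    {"translation": [0, 0, 0], "angular": [0, 0, -14], "hand": 0},
    {"translation": [0, 0, 10], "angular": [0, 0, -21], "hand": 0},
    {"translation": [0, 0, 20], "angular": [0, 0, -28], "hand": 0},
    {"translation": [0, 0, 30], "angular": [0, 0, -34], "hand": 0},
    {"translation": [0, 0, 40], "angular": [0, 0, -34], "hand": 0},
    {"translation": [0, 0, 40], "angular": [0, 0, -34], "hand": 0},
    {"translation": [0, 0, 40], "angular": [0, 0, -34], "hand": 0}
  ]
}}

```text
t: 10.0
tcp_pos: [0.6592, 0.2184, 0.142]
eef_rot: [-179.8, 0.0, 88.9]
contact_force: [0.7, -0.0, 0.3]
gripper_width: 0.0428
gripper_force: 0.0
```

```bash
python3 - <<'E'
from h import *
goal(.660,.2185,.094,89.1); s=observe(); print(s['contact_force'],s['joints'])
im,d=save('wrist','w6'); T=camera_params('wrist')['world_from_camera']; W=cloud('wrist',d,T); X,Y,Z=W[...,0],W[...,1],W[...,2]
m=np.hypot(X-.66,Y-.218)<.05
rect(W,m&(Z>.11)&(Z<.13),'head')
E
```

```text
t 10.0 at [0.6592 0.2184 0.142 ] [-1.7978e+02  4.0000e-02  8.8930e+01] -> tool mm [ 0.2  1.  48. ] rotvec [-0.22  0.04 -0.17]
[ 7.28405892e-01 -2.25198815e-04  2.90399188e-01] [ 8.38824641e+00  3.06864303e+01  7.45369132e+01 -9.41544693e-04
  7.49998626e+01  9.45949324e+00]
head 2141 c [661.2 219.4] size [59.6 12. ] yaw long 89.3 z 120.9
```

{"name": "move_arm", "arguments": {
  "targets": [
    {"translation": [0.3, 1, 12], "angular": [0, 0, 0], "hand": 0},
    {"translation": [0.3, 1, 26], "angular": [0, 0, 0], "hand": 0},
    {"translation": [0.3, 1, 38], "angular": [0, 0, 0], "hand": 0},
    {"translation": [0.3, 1, 46], "angular": [0, 0, 0], "hand": 0},
    {"translation": [0.3, 1, 48], "angular": [0, 0, 0], "hand": 0},
    {"translation": [0.3, 1, 48], "angular": [0, 0, 0], "hand": 0}
  ]
}}

```text
t: 10.55
tcp_pos: [0.6605, 0.2187, 0.0944]
eef_rot: [-179.8, 0.0, 89.1]
contact_force: [-0.4, -0.5, 0.3]
gripper_width: 0.0429
gripper_force: 0.0
```

{"name": "move_arm", "arguments": {
  "newtons": 70,
  "targets": [
    {"translation": [0, 0, 0], "angular": [0, 0, 0], "hand": -0.3},
    {"translation": [0, 0, 0], "angular": [0, 0, 0], "hand": -0.6},
    {"translation": [0, 0, 0], "angular": [0, 0, 0], "hand": -1},
    {"translation": [0, 0, 0], "angular": [0, 0, 0], "hand": -1},
    {"translation": [0, 0, 0], "angular": [0, 0, 0], "hand": -1},
    {"translation": [0, 0, 0], "angular": [0, 0, 0], "hand": -1}
  ]
}}

```text
t: 11.05
tcp_pos: [0.6617, 0.219, 0.097]
eef_rot: [179.9, -0.0, 89.1]
contact_force: [-1.9, 0.0, 3.7]
gripper_width: 0.0105
gripper_force: 71.2
```

{"name": "move_arm", "arguments": {
  "targets": [
    {"translation": [0, 0, 2], "angular": [0, 0, 0], "hand": -1},
    {"translation": [0, 0, 4], "angular": [0, 0, 0], "hand": -1},
    {"translation": [0, 0, 6], "angular": [0, 0, 0], "hand": -1},
    {"translation": [0, 0, 8], "angular": [0, 0, 0], "hand": -1},
    {"translation": [0, 0, 9], "angular": [0, 0, 0], "hand": -1},
    {"translation": [0, 0, 9], "angular": [0, 0, 0], "hand": -1}
  ]
}}

```text
t: 11.55
tcp_pos: [0.6618, 0.219, 0.0881]
eef_rot: [180.0, -0.0, 89.1]
contact_force: [-3.7, 0.3, 8.9]
gripper_width: 0.0105
gripper_force: 71.9
```

{"name": "move_arm", "arguments": {
  "targets": [
    {"translation": [0, 0, 1], "angular": [0, 0, 0], "hand": -1},
    {"translation": [0, 0, 2], "angular": [0, 0, 0], "hand": -1},
    {"translation": [0, 0, 2.7], "angular": [0, 0, 0], "hand": -1},
    {"translation": [0, 0, 2.7], "angular": [0, 0, 0], "hand": -1}
  ]
}}

```text
t: 11.88
tcp_pos: [0.6618, 0.219, 0.0858]
eef_rot: [180.0, -0.0, 89.1]
contact_force: [-5.2, 0.0, 10.7]
gripper_width: 0.0103
gripper_force: 72.1
```

{"name": "move_arm", "arguments": {
  "targets": [
    {"translation": [0, -1, 0], "angular": [0, 0, 3], "hand": -1},
    {"translation": [0, -1, 0], "angular": [0, 0, 9], "hand": -1},
    {"translation": [0, -1, 0], "angular": [0, 0, 15], "hand": -1},
    {"translation": [0, -1, 0], "angular": [0, 0, 21], "hand": -1},
    {"translation": [0, -1, 0], "angular": [0, 0, 27], "hand": -1},
    {"translation": [0, -1, 0], "angular": [0, 0, 33], "hand": -1},
    {"translation": [0, -1, 0], "angular": [0, 0, 39], "hand": -1},
    {"translation": [0, -1, 0], "angular": [0, 0, 45], "hand": -1}
  ]
}}

```text
t: 12.55
tcp_pos: [0.6621, 0.2189, 0.0867]
eef_rot: [179.8, -0.2, 43.8]
contact_force: [-1.5, -1.2, 9.0]
gripper_width: 0.0107
gripper_force: 72.2
```

```bash
python3 - <<'E'
from h import *
s=observe(); print(s['tcp_pos'],s['eef_rot'],s['contact_force'],s['moment'],s['joints'],s['gripper_width'])
E
```

```text
[0.66214183 0.21887487 0.08667653] [179.83850208  -0.18164108  43.78637774] [-1.48708381 -1.15981475  8.98391613] [-0.19524628  0.37670425  0.04340324] [ 8.40336755e+00  3.40255771e+01  7.63675783e+01 -2.83083458e-02
  6.93652415e+01  5.46271661e+01] 0.010724169513027543
```

{"name": "move_arm", "arguments": {
  "targets": [
    {"translation": [0, 0, 0.7], "angular": [0, 0, 6], "hand": -1},
    {"translation": [0, 0, 0.7], "angular": [0, 0, 12], "hand": -1},
    {"translation": [0, 0, 0.7], "angular": [0, 0, 18], "hand": -1},
    {"translation": [0, 0, 0.7], "angular": [0, 0, 24], "hand": -1},
    {"translation": [0, 0, 0.7], "angular": [0, 0, 30], "hand": -1},
    {"translation": [0, 0, 0.7], "angular": [0, 0, 36], "hand": -1},
    {"translation": [0, 0, 0.7], "angular": [0, 0, 41], "hand": -1},
    {"translation": [0, 0, 0.7], "angular": [0, 0, 45], "hand": -1}
  ]
}}

```text
t: 13.22
tcp_pos: [0.6623, 0.2185, 0.0861]
eef_rot: [180.0, -0.3, -1.2]
contact_force: [-1.4, -2.8, 9.5]
gripper_width: 0.0106
gripper_force: 72.3
```

{"name": "move_arm", "arguments": {
  "targets": [
    {"translation": [0, 0, 0], "angular": [0, 0, 1.5], "hand": -1},
    {"translation": [0, 0, 0], "angular": [0, 0, 1.5], "hand": -1}
  ]
}}

```text
t: 13.38
tcp_pos: [0.6624, 0.2182, 0.0861]
eef_rot: [179.9, -0.3, -2.4]
contact_force: [-0.9, -2.9, 10.4]
gripper_width: 0.0107
gripper_force: 72.4
```

```bash
python3 - <<'E'
from h import *
s=observe(); print(s['t'],s['tcp_pos'],s['eef_rot'],s['contact_force'],s['moment'],s['gripper_width'])
E
```

```text
13.3833 [0.66237971 0.21815176 0.0860933 ] [179.93362376  -0.26900096  -2.40799741] [-0.94321078 -2.94849893 10.3846437 ] [-0.49219315  0.35928042  0.49557394] 0.010679983035807252
```

The torque rose to 0.5 N m at the stop. I'll ease up so the cam enters the notches, then let go.

{"name": "move_arm", "arguments": {
  "targets": [
    {"translation": [0, 0, -2], "angular": [0, 0, -0.7], "hand": -1},
    {"translation": [0, 0, -4], "angular": [0, 0, -0.7], "hand": -1},
    {"translation": [0, 0, -6], "angular": [0, 0, -0.7], "hand": -1},
    {"translation": [0, 0, -6], "angular": [0, 0, -0.7], "hand": -1}
  ]
}}

```text
t: 13.72
tcp_pos: [0.6624, 0.2181, 0.0918]
eef_rot: [180.0, -0.3, -1.7]
contact_force: [0.3, -2.8, 6.3]
gripper_width: 0.0109
gripper_force: 71.7
```

{"name": "move_arm", "arguments": {
  "targets": [
    {"translation": [0, 0, 0], "angular": [0, 0, 0], "hand": -0.7},
    {"translation": [0, 0, 0], "angular": [0, 0, 0], "hand": -0.4},
    {"translation": [0, 0, 0], "angular": [0, 0, 0], "hand": 0},
    {"translation": [0, 0, 0], "angular": [0, 0, 0], "hand": 0},
    {"translation": [0, 0, -12], "angular": [0, 0, 0], "hand": 0},
    {"translation": [0, 0, -40], "angular": [0, 0, 0], "hand": 0},
    {"translation": [0, 0, -75], "angular": [0, 0, 0], "hand": 0},
    {"translation": [0, 0, -110], "angular": [0, 0, 0], "hand": 0}
  ]
}}

```text
t: 14.38
tcp_pos: [0.6597, 0.2189, 0.2008]
eef_rot: [180.0, 0.1, -1.7]
contact_force: [1.0, -0.3, 0.7]
gripper_width: 0.0426
gripper_force: 0.0
```

{"name": "move_arm", "arguments": {
  "targets": [
    {"translation": [-40, 0, -10], "angular": [0, 0, 0], "hand": 0},
    {"translation": [-60, 0, -10], "angular": [0, 0, 0], "hand": 0},
    {"translation": [-60, 0, -10], "angular": [0, 0, 0], "hand": 0},
    {"translation": [-60, 0, -10], "angular": [0, 0, 0], "hand": 0}
  ]
}}

```text
t: 14.72
tcp_pos: [0.6, 0.221, 0.2106]
eef_rot: [-180.0, -0.1, -1.7]
contact_force: [0.2, -0.2, -0.5]
gripper_width: 0.0427
gripper_force: 0.0
```

```bash
python3 - <<'E'
from h import *
s=observe(); print(s['t'],s['tcp_pos'],s['contact_force'])
im,d=save('wrist','w7'); T=camera_params('wrist')['world_from_camera']; W=cloud('wrist',d,T); X,Y,Z=W[...,0],W[...,1],W[...,2]
m=np.hypot(X-.66,Y-.218)<.05
rect(W,m&(Z>.10)&(Z<.13),'head'); b=(np.hypot(X-.565,Y-.22)<.05)&(Z>.098)&(Z<.113); rect(W,b,'bar')
for l,x0,x1,y0,y1 in (('cover L',.52,.67,.255,.275),('cover R',.52,.67,.163,.18),('skin L',.52,.67,.287,.30),('skin R',.52,.67,.12,.148),('cover far',.68,.69,.17,.26),('skin far',.705,.72,.17,.26),('cov near',.50,.52,.17,.26)):
    k=(X>x0)&(X<x1)&(Y>y0)&(Y<y1)&(Z<.085); print(l,k.sum(),np.round(np.median(Z[k])*1000,1) if k.any() else 0)
E
```

```text
14.7167 [0.60001125 0.22097194 0.21062612] [ 0.19842636 -0.18181805 -0.51562639]
head 1405 c [663.3 218.2] size [12.  59.3] yaw long -2.0 z 115.6
bar 1093 c [568.8 220.9] size [13.8 59.3] yaw long -2.03 z 104.8
cover L 3215 73.2
cover R 2587 73.2
skin L 2035 73.2
skin R 4766 73.1
cover far 1137 73.4
skin far 2157 73.3
cov near 1369 73.0
```

View pics/w7.png

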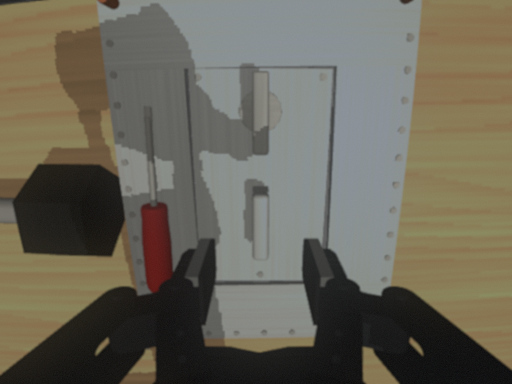

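The head at (260,112) is now parallel to the bar and has dropped about 3.3 mm, which matches the locked rest position. The cover is flush and nothing is touching the robot, so I'm handing in.

```bash
python3 -c "
from cell import *
print(sign_off())"
```

```text
the job is handed in; nothing more can be done
None
```

The cover lies flush in the opening, and the fastener is pressed, turned 90° clockwise and measures as locked (head about 3.3 mm down); I let go of everything and handed the job in at about 15 s of the 56 s allowed.

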